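# Hang and lock the jar shelf on the slotted upright

## Robot

A 6-joint arm with a two-finger parallel gripper is mounted at the origin on the work surface. World frame = base frame: x ahead of the robot, y to its left, z up, the work surface at z = 0. Lengths are in m, angles in rad, forces in N, time in s.
With the tool pointing down it reaches from about 0.325 to 0.775 m from the base axis. Payload 5.5 kg.
Tool frame: the origin (TCP) lies between the finger pads; the fingertips stand 22 mm ahead of it and the grasp point (between the pads) lies 3 mm ahead of it; z points along the fingers, y is the line along which they close (so a half turn about z gives the same grasp; the last joint's range is limited). The gripper opens to 85 mm and grips with 20 to 120 N. Pads are 22 mm wide; open, the fingers measure 114 mm over their backs; the gripper's body (76 mm by 85 mm) begins 54 mm behind the grasp point. The pads swing forward as they close: fully open they stand 13 mm farther back than shut.
Start: joints at [1.204, 0.091, 1.231, -0, 1.82, -0.057], TCP at [0.183, 0.571, 0.253] pointing down, gripper open.
Joint ranges: [-2.87, 2.87], [-0.86, 2.18], [0.17, 2.46], [-1.51, 4.65], [0.06, 2.69], [-2.65, 2.65]. Speed limits (rad/s): [2.57, 2.57, 3.01, 3.14, 3.14, 3.14].

## Interface

Orientations are given as a unit quaternion [x, y, z, w].
In Python, from bench import get_obs, read_camera, camera_params, close_job gives the robot as it stands.
- The arm moves only by the tool play_rows, never from a script. Its argument "increments" is a list of rows, each an object of numbers: "x", "y", "z": the shift along the tool's x, y, z scaled (see below); "spin": the turn about the tool's z scaled (see below); "fingers": the opening, from -1 (shut) to 1 (fully open). In form: [{"x": .., "y": .., "z": .., "spin": .., "fingers": ..}, ...]. A call has 1 to 20 rows; each row is the pose to reach, as a shift and turn from the pose commanded when the call began, along the tool's axes at that moment, turning the shorter way round; what a row does not reach only later rows make up. The controller multiplies each number of a shift by 50 cm and each number of a turn by 180 degrees. A row lasts 1/10 s, in which the tool goes at most 50 mm and 8.59 degrees, less where a joint would pass 70% of its speed; a pose out of reach is approached as far as the arm can. A call with a number of a shift or a turn outside -1 to 1 is refused whole. A call with a gripper value outside its range is refused whole. The fingers move at their own pace and stop on an object; "squeeze" is the grip in N (left out, the last holds). Time passes only in rows, so rows that repeat a pose let the fingers close. It gives the time, the measured TCP pose, the force, the opening and the grip force at its end, in the units of the state.
- get_obs(): the state, without advancing time (a new reading comes with each control period).
- read_camera(name): name is "side" or "top"; returns the picture (400x640x3 uint8, red, green, blue); there is no depth.
- camera_params(name): a dict with "fx", "fy", "cx", "cy" (pixels), "R" (3x3) and "t" (3): a world point X has camera coordinates R X + t. Camera axes: x right, y down, z forward; pixel columns grow to the right and rows downward; lengths in m; the calibration is good to about 2 mm. A picture is of the moment at which its call begins. camera_params takes no time and is no camera call.
- close_job(): hands the job in; it is judged then, once.
The state is a dict: "t": time; "q": joint angles; "dq": joint speeds; "joint_torque": joint torques, N m; "eef_pos": TCP position; "ee_rot": TCP orientation; "ft_force": force on the tool from outside, world axes, zero at the start; "wrist_torque": the same for the moment, N m; "grip_width": opening from 0.0 (shut) to 1.0 (fully open); "grasp_force": force on a finger pad.
Only numpy, scipy, OpenCV 4.12 (cv2) and the standard library are available. Lean on these libraries where they do the work, as an engineer would, in place of code of your own. Each camera call takes 0.05 s, during which the arm holds its last target. There are 200 camera calls.

## Task

Hang the loose blue jar shelf on the slotted upright: hook both of its claws fully into the two slots, then gently press it down against the orange spring pad until the red latch snaps out over the top of its back plate. Let go and leave it locked there, and do not disturb the jars and the tin.

Things in the scene. Friction and masses are not known exactly. Their poses are not given: they have to be found in the camera images.
- shelf: Loose steel jar shelf, ~0.4 kg, standing upright on the bench. Origin: foot of its back plate's REAR face, mid-plane, level of the underside; +x out of the rear face (claws point that way), z up. Blue floor x 0 to -150, 90 wide (y), 5 thick. Blue back plate x 0 to -6, 56 wide, top 75 above the underside. Mid divider and claws: see divider, claw.
- divider (a point): Point in the shelf's yellow middle divider, 60 mm from the rear face (there lies the centre of mass), 52 above the underside: grip here from above, fingers closing along the shelf's y. Divider 12 thick (y), x from -6 to -124, top 72 above the underside, the floor's top 5 above it. Axes as the shelf's.
- claw (a point): Foot of the lower steel claw's tongue at the rear face, 22 mm above the underside. Two claws, lower and one 38 higher, on the mid-plane, reach 12 mm out of the rear face (+x), 5 wide (y): a tongue 8 high, at its end a hook turned down 10 mm below the tongue, 7 mm gap between hook and back plate. Axes as the shelf's.
- seat (a point): On the fixed upright's slotted front face, middle line, 85 mm above the bench; x into the upright, square to the face, z up. Upright: grey post 80 wide, 182 high; dark foot 10 high, 140 wide, reaching 35 in front of the face. The shelf's origin comes here, axes along these, when pressed to its hard stop, give or take the strip's height error (see slot).
- slot (a point): Nominal lower edge of the lower slot, 22 mm above seat. Two slots 9 wide, 24 high, pitch 38, in a 4 mm aluminium strip, free depth behind 25. The strip was clamped by hand: slots, pad and latch together really stand up to 9 mm HIGHER OR LOWER than told. Claws pass only if the shelf is 10 to 16 mm above its hard stop; else they hit with the rear face 12 mm off.
- pad (a joint): Orange spring pad, 44 wide, below the slots, up to 18 mm in front of the strip. Value: m pressed down. 0 free; the shelf's underside meets it 9 mm above the hard stop; 0.009 at the hard stop; about 0.0075 locked. Spring 7 N at 0, +0.7 N per mm: it carries the shelf's weight, so the shelf must be pressed. Push about 10 to 18 N; shelf-upright contact forces must total under 60 N (21 when locked).
- latch (a joint): Red sprung latch: two noses 11 wide, 7.5 high, 17 mm either side of the middle line, 6 mm out of the strip; they slide into it. Value: m pushed in; 0 out. The back plate meets them 6 mm before it is flush (then 0.006; spring 2.4 to 4.8 N). They snap out over the plate's top once the underside is within 1.5 mm of the hard stop; the freed shelf then stays 1.5 above that stop.
- ink_jar: Bystander: amber glass jar, black lid, 60 across, 85 high; origin under its centre.
- paint_tin: Bystander: tin with a red label, 68 across, 100 high; origin under its centre.
- paint_pot: Bystander: white pot with a green label, 56 across, 75 high; origin under its centre.
Things that resemble listed ones, but are neither listed nor needed, are in the scene too. What is shaped like the shelf but turquoise is not meant. Leave any pink look-alike of the part that bears seat alone.

How it is judged:
By the outcome, as a careful person would: the job done as asked, in the order asked, and still so for the second after the job is handed in, with the robot touching nothing.
It also fails if it takes over 72 s, if anything falls off the work surface, if the arm or the gripper's body presses on something with over 40 N, if the wrist force passes 120 N, or if a joint passes its speed limit or range.

## Working session

There is one attempt and no reset: what is moved stays moved. The work goes in short steps, Python scripts to look and compute and a tool call to move; the robot and the scene stay as the last step left them, time stands still between calls to the robot, and variables do not carry over. Pictures are saved under pics/ and viewed, at most 10 in all, crops included, and the job is handed in when it is done.

Besides the shell and the picture viewer there is one more tool, called after ">>>" by a JSON object that holds its "op" and its "data". play_rows: Moves the arm, as the interface text tells. Its arguments: {"type":"object","properties":{"increments":{"type":"array"},"squeeze":{"type":"number"}},"required":["increments"]}

```bash
mkdir -p pics; ls; python3 - <<'E'
from bench import *
import cv2,numpy as np
np.set_printoptions(precision=4,suppress=True)
for n in("side","top"):
    im=read_camera(n); cv2.imwrite(f"pics/{n}0.png",im[:,:,::-1]); p=camera_params(n); print(n,p)
print(get_obs())
E
```

```text
pics
side {'fx': 393.94473530130307, 'fy': 393.94473530130307, 'cx': 323.5098799115981, 'cy': 199.62858711239497, 'R': array([[ 0.8766, -0.4811, -0.0065],
       [-0.2473, -0.4389, -0.8638],
       [ 0.4128,  0.7589, -0.5037]]), 't': array([-0.4349,  0.2216,  0.8271])}
top {'fx': 421.2421882685695, 'fy': 421.2421882685695, 'cx': 313.514079644452, 'cy': 205.2341073711924, 'R': array([[-0.0006, -1.    ,  0.0074],
       [-0.9983,  0.0002, -0.058 ],
       [ 0.058 , -0.0075, -0.9983]]), 't': array([0.0598, 0.4983, 1.251 ])}
{'t': 0.1, 'q': array([ 1.2043,  0.0918,  1.2318, -0.    ,  1.8198, -0.0567]), 'dq': array([-0.0007, -0.0029, -0.0015, -0.0006,  0.0014, -0.0016]), 'joint_torque': array([  0.002 , -46.0212, -41.922 ,  -0.0001,   0.0107,   0.    ]), 'eef_pos': array([0.1828, 0.5712, 0.2522]), 'ee_rot': array([ 0.1543,  0.988 , -0.0009, -0.0002]), 'ft_force': array([-0.2999,  0.861 , -0.8068]), 'wrist_torque': array([-0.0301,  0.0332,  0.022 ]), 'grasp_force': 0.0, 'grip_width': 1.0030360559370035}
```

View pics/side0.png

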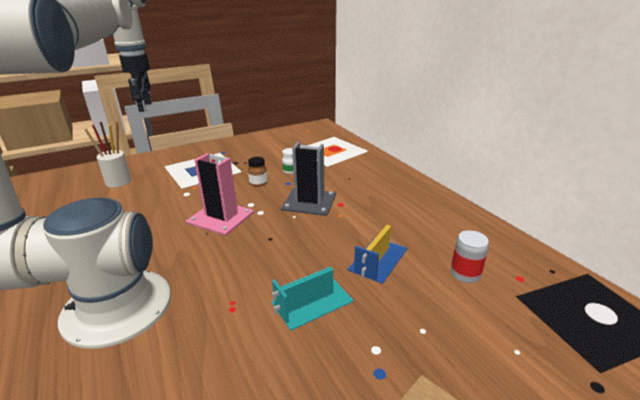

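View pics/top0.png

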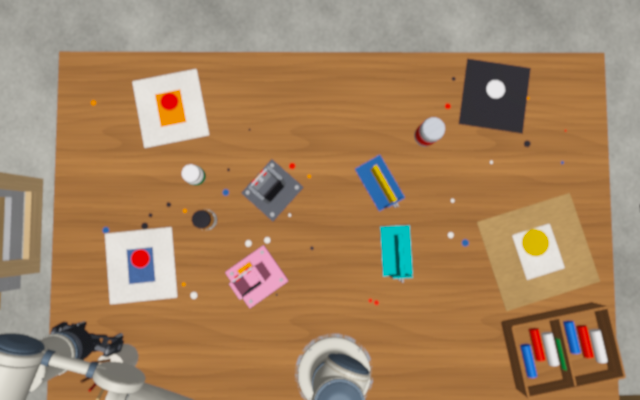

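Candidates: the shelf is the blue one, top (380,183) and side (378,255), not the turquoise one at top (397,252), side (312,297). The upright is the grey one, top (272,189) and side (309,178), not the pink one at top (256,277), side (218,190). Next I check both in a close crop.

```bash
python3 - <<'E'
import cv2,numpy as np
from bench import camera_params
s=cv2.imread("pics/side0.png");t=cv2.imread("pics/top0.png")
def c(im,x,y,w=80,h=60): return cv2.resize(im[y-h//2:y+h//2,x-w//2:x+w//2],(400,300),interpolation=cv2.INTER_CUBIC)
cv2.imwrite("pics/crop0.png",np.vstack([np.hstack([c(s,378,255),c(s,309,178,112,84)]),np.hstack([c(t,380,183),c(t,272,189)])]))
for n in("side","top"):
    p=camera_params(n);print(n,-p["R"].T@p["t"])
E
```

```text
side [ 0.09460274 -0.73960846  0.60521954]
top [0.42485062 0.06903588 1.2772936 ]
```

View pics/crop0.png

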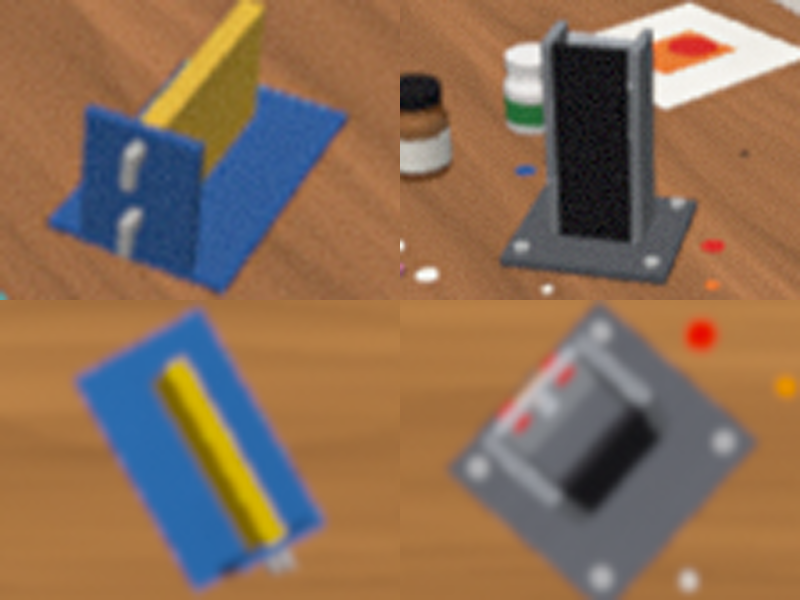

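Confirmed: the blue shelf has its claws towards top (395,210). The grey upright shows its open back to the side camera, and the red noses are on its upper-left edge, so its slotted face looks to +x+y. Next, measure.

```bash
cat > h.py <<'E'
from bench import *
import cv2,numpy as np
from scipy.spatial.transform import Rotation as Ro
np.set_printoptions(precision=4,suppress=True)
def ray(n,uv,z):
    p=camera_params(n);C=-p["R"].T@p["t"]
    d=p["R"].T@np.array([(uv[0]-p["cx"])/p["fx"],(uv[1]-p["cy"])/p["fy"],1]); return (C+d*(z-C[2])/d[2])[:2]
def mask(im,lo,hi,box=None):
    m=cv2.inRange(cv2.cvtColor(im,cv2.COLOR_RGB2HSV),np.array(lo),np.array(hi))
    if box: k=np.zeros_like(m);x0,y0,x1,y1=box;k[y0:y1,x0:x1]=255;m&=k
    return m
def blobs(m,a=3):
    n,l,s,c=cv2.connectedComponentsWithStats(m)
    return sorted([(int(s[i,4]),c[i].round(2)) for i in range(1,n) if s[i,4]>=a],key=lambda b:-b[0])
def rect(m):
    c=max(cv2.findContours(m,0,1)[0],key=cv2.contourArea); return c,cv2.minAreaRect(c)
def togo(pos,yax,o=None):
    "increments (tool units) to put TCP at pos with tool y along +-yax"
    o=o or get_obs();R=Ro.from_quat(o["ee_rot"]).as_matrix()
    d=R.T@(np.array(pos)-o["eef_pos"])/0.5
    y=R.T@np.array([*yax,0]);a=np.arctan2(-y[0],y[1]);a=(a+np.pi/2)%np.pi-np.pi/2
    return d.round(4),"spin",round(a/np.pi,4),"deg",round(np.degrees(a),2)
E
python3 - <<'E'
from h import *
im=cv2.imread("pics/top0.png")[:,:,::-1].copy()
ye=mask(im,(20,120,60),(35,255,255),(350,150,420,215));c,r=rect(ye);b=cv2.boxPoints(r)
print("yellow",r);print(np.array([ray("top",p,.072) for p in b]))
bl=mask(im,(103,110,50),(120,255,255),(350,145,415,220));c,r=rect(bl);b=cv2.boxPoints(r)
print("blue",r,b.round(1).tolist());print(np.array([ray("top",p,.005) for p in b]))
rd=mask(im,(0,90,90),(8,255,255),(240,160,288,215))|mask(im,(172,90,90),(180,255,255),(240,160,288,215))
for a,p in blobs(rd,2): print("red",a,p,ray("top",p,.167))
g=mask(im,(0,0,40),(180,75,190),(235,150,312,228));c,r=rect(g);b=cv2.boxPoints(r)
print("foot",r,b.round(1).tolist());print(np.array([ray("top",p,.01) for p in b]))
q=cv2.approxPolyDP(c,6,True)[:,0];print("poly",q.tolist());print(np.array([ray("top",p,.01) for p in q]))
for n,lo,hi,bx,z in(("pot",(0,0,190),(180,40,255),(178,160,208,190),.075),("jar",(0,0,0),(180,255,60),(188,205,220,232),.085)):
    a,p=blobs(mask(im,lo,hi,bx))[0];print(n,a,p,ray("top",p,z))
E
```

```text
yellow ((383.15972900390625, 183.7759552001953), (39.946258544921875, 7.060055732727051), 59.931419372558594)
[[ 0.6017 -0.1032]
 [ 0.612  -0.121 ]
 [ 0.512  -0.1776]
 [ 0.5018 -0.1599]]
blue ((379.4093017578125, 182.84454345703125), (48.65953826904297, 27.78488540649414), 59.74356460571289) [[355.20001220703125, 168.8000030517578], [379.20001220703125, 154.8000030517578], [403.70001220703125, 196.89999389648438], [379.70001220703125, 210.89999389648438]]
[[ 0.6098 -0.0672]
 [ 0.6528 -0.1408]
 [ 0.5242 -0.214 ]
 [ 0.4817 -0.1407]]
red 8 [261.12 170.75] [0.581  0.1996]
red 7 [252.14 180.29] [0.5556 0.2231]
red 7 [256. 183.] [0.5484 0.2129]
red 6 [264.67 173.67] [0.5732 0.1901]
foot ((271.876953125, 189.78460693359375), (42.439537048339844, 45.73428726196289), 41.82017135620117) [[240.8000030517578, 192.6999969482422], [271.29998779296875, 158.60000610351562], [302.8999938964844, 186.89999389648438], [272.3999938964844, 221.0]]
[[0.5365 0.2787]
 [0.6402 0.1874]
 [0.554  0.0915]
 [0.4512 0.183 ]]
poly [[271, 160], [267, 174], [242, 193], [273, 220], [302, 187]]
[[0.6359 0.1883]
 [0.5932 0.2002]
 [0.5355 0.2752]
 [0.4541 0.1814]
 [0.5537 0.0943]]
pot 260 [190.32 173.28] [0.5865 0.413 ]
jar 204 [201.1  218.81] [0.4558 0.3777]
```

```bash
python3 - <<'E'
from h import *
print(togo([.554,-.148,.253],[-.495,.869]))
E
```

```text
(array([-1.1455, -1.1437,  0.0004]), 'spin', np.float64(-0.2634), 'deg', np.float64(-47.42))
```

>>> {"op": "play_rows", "data": {"increments": [{"x": -0.57,"y": -0.57,"z": 0,"spin": -0.263,"fingers": 1},{"x": -0.57,"y": -0.57,"z": 0,"spin": -0.263,"fingers": 1},{"x": -0.57,"y": -0.57,"z": 0,"spin": -0.263,"fingers": 1},{"x": -0.57,"y": -0.57,"z": 0,"spin": -0.263,"fingers": 1},{"x": -0.57,"y": -0.57,"z": 0,"spin": -0.263,"fingers": 1},{"x": -0.57,"y": -0.57,"z": 0,"spin": -0.263,"fingers": 1},{"x": -0.57,"y": -0.57,"z": 0,"spin": -0.263,"fingers": 1},{"x": -0.57,"y": -0.57,"z": 0,"spin": -0.263,"fingers": 1},{"x": -0.57,"y": -0.57,"z": 0,"spin": -0.263,"fingers": 1}]}}

```text
t: 1.0
eef_pos: [0.3687, 0.2096, 0.253]
ee_rot: [-0.253, 0.967, -0.001, 0.0]
ft_force: [0.1, 0.5, -0.3]
grip_width: 1.0
grasp_force: 0.0
```

```bash
python3 - <<'E'
from h import *
print(togo([.554,-.148,.20],[-.495,.869]))
E
```

```text
(array([ 0.0274, -0.805 ,  0.1072]), 'spin', np.float64(-0.0018), 'deg', np.float64(-0.32))
```

>>> {"op": "play_rows", "data": {"increments": [{"x": 0.027,"y": -0.805,"z": 0.1,"spin": -0.002,"fingers": 1},{"x": 0.027,"y": -0.805,"z": 0.1,"spin": -0.002,"fingers": 1},{"x": 0.027,"y": -0.805,"z": 0.1,"spin": -0.002,"fingers": 1},{"x": 0.027,"y": -0.805,"z": 0.1,"spin": -0.002,"fingers": 1},{"x": 0.027,"y": -0.805,"z": 0.1,"spin": -0.002,"fingers": 1},{"x": 0.027,"y": -0.805,"z": 0.1,"spin": -0.002,"fingers": 1},{"x": 0.027,"y": -0.805,"z": 0.1,"spin": -0.002,"fingers": 1},{"x": 0.027,"y": -0.805,"z": 0.1,"spin": -0.002,"fingers": 1},{"x": 0.027,"y": -0.805,"z": 0.1,"spin": -0.002,"fingers": 1},{"x": 0.027,"y": -0.805,"z": 0.1,"spin": -0.002,"fingers": 1}]}}

```text
t: 2.0
eef_pos: [0.5543, -0.1447, 0.2015]
ee_rot: [-0.257, 0.966, 0.001, -0.001]
ft_force: [0.4, 0.3, -0.5]
grip_width: 1.0
grasp_force: 0.0
```

```bash
python3 - <<'E'
from h import *
print(togo([.554,-.148,.055],[-.495,.869]))
im=read_camera("side");t=read_camera("top")
def c(im,x,y,w=160,h=120): return cv2.resize(im[y-h//2:y+h//2,x-w//2:x+w//2],(400,300),interpolation=cv2.INTER_CUBIC)
cv2.imwrite("pics/c1.png",np.hstack([c(im,378,220),c(t,385,183)])[:,:,::-1])
E
```

```text
(array([ 0.0031, -0.0062,  0.293 ]), 'spin', np.float64(0.0008), 'deg', np.float64(0.14))
```

View pics/c1.png

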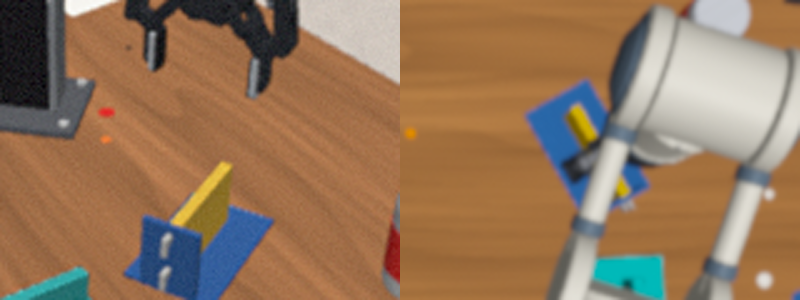

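The fingers straddle the yellow divider of the blue shelf (crop about (205,190) in the side half), so I descend.

>>> {"op": "play_rows", "data": {"increments": [{"x": 0.003,"y": -0.006,"z": 0.1,"spin": 0.001,"fingers": 1},{"x": 0.003,"y": -0.006,"z": 0.18,"spin": 0.001,"fingers": 1},{"x": 0.003,"y": -0.006,"z": 0.25,"spin": 0.001,"fingers": 0.4},{"x": 0.003,"y": -0.006,"z": 0.29,"spin": 0.001,"fingers": 0},{"x": 0.003,"y": -0.006,"z": 0.29,"spin": 0.001,"fingers": 0}], "squeeze": 50}}

```text
t: 2.6
eef_pos: [0.5525, -0.1445, 0.0551]
ee_rot: [-0.258, 0.966, 0.002, -0.002]
ft_force: [-0.6, -0.4, -0.2]
grip_width: 0.52
grasp_force: 0.0
```

>>> {"op": "play_rows", "data": {"increments": [{"x": 0,"y": 0,"z": 0,"spin": 0,"fingers": -1},{"x": 0,"y": 0,"z": 0,"spin": 0,"fingers": -1},{"x": 0,"y": 0,"z": 0,"spin": 0,"fingers": -1},{"x": 0,"y": 0,"z": 0,"spin": 0,"fingers": -1},{"x": 0,"y": 0,"z": 0,"spin": 0,"fingers": -1},{"x": 0,"y": 0,"z": 0,"spin": 0,"fingers": -1}], "squeeze": 50}}

```text
t: 3.2
eef_pos: [0.5561, -0.1469, 0.0613]
ee_rot: [-0.257, 0.966, -0.001, 0.002]
ft_force: [0.2, 1.6, 8.0]
grip_width: 0.133
grasp_force: 50.1
```

```bash
python3 - <<'E'
from h import *
for i in range(2):
    im=read_camera("side");o=get_obs();print(o["eef_pos"],o["ft_force"],o["wrist_torque"],o["grip_width"],o["ee_rot"],o["q"])
t=read_camera("top")
def c(im,x,y,w=120,h=90): return cv2.resize(im[y-h//2:y+h//2,x-w//2:x+w//2],(400,300),interpolation=cv2.INTER_CUBIC)
cv2.imwrite("pics/c2.png",np.hstack([c(im,378,245),c(t,385,183)])[:,:,::-1])
E
```

```text
[ 0.5561 -0.1469  0.0613] [-0.5207  1.9019  7.2764] [0.3057 0.1268 0.0053] 0.13113199601258668 [-0.257   0.9664 -0.0008  0.0021] [-0.3179  0.0694  1.5955  0.0009  1.4723 -2.4085]
[ 0.5561 -0.1469  0.0613] [0.4261 2.5251 6.8569] [0.3744 0.162  0.0096] 0.1325865341048865 [-0.257   0.9664 -0.0009  0.0021] [-0.3179  0.0694  1.5955  0.0008  1.4723 -2.4085]
```

View pics/c2.png

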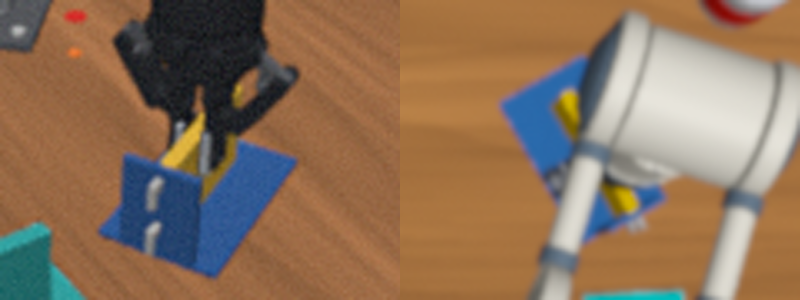

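The pads hold the divider (side crop (195,140)). The shelf stands flat and the grip force is 50 N. Lift.

>>> {"op": "play_rows", "data": {"increments": [{"x": 0,"y": 0,"z": -0.03,"spin": 0,"fingers": -1},{"x": 0,"y": 0,"z": -0.1,"spin": 0,"fingers": -1},{"x": 0,"y": 0,"z": -0.18,"spin": 0,"fingers": -1},{"x": 0,"y": 0,"z": -0.26,"spin": 0,"fingers": -1},{"x": 0,"y": 0,"z": -0.34,"spin": 0,"fingers": -1},{"x": 0,"y": 0,"z": -0.42,"spin": 0,"fingers": -1},{"x": 0,"y": 0,"z": -0.48,"spin": 0,"fingers": -1},{"x": 0,"y": 0,"z": -0.48,"spin": 0,"fingers": -1},{"x": 0,"y": 0,"z": -0.48,"spin": 0,"fingers": -1}]}}

```text
t: 4.25
eef_pos: [0.5547, -0.147, 0.2984]
ee_rot: [-0.257, 0.966, -0.0, 0.0]
ft_force: [0.1, -0.9, -3.8]
grip_width: 0.132
grasp_force: 49.1
```

```bash
python3 - <<'E'
from h import *
n=np.array([.667,.745]);s=np.array([.745,-.667])
seat=.532*n+.283*s
print(seat,togo([*(seat+.11*n),.30],s)); o=get_obs();print(o["eef_pos"],o["ee_rot"],o["ft_force"],o["wrist_torque"])
E
```

```text
[0.5657 0.2076] (array([-0.5799,  0.6742, -0.0034]), 'spin', np.float64(-0.1022), 'deg', np.float64(-18.4))
[ 0.5547 -0.147   0.2984] [-0.2568  0.9665 -0.0002  0.0002] [ 0.1022 -0.8822 -3.7618] [-0.0156 -0.0024  0.0066]
```

>>> {"op": "play_rows", "data": {"increments": [{"x": -0.05,"y": 0.06,"z": 0,"spin": -0.01,"fingers": -1},{"x": -0.58,"y": 0.674,"z": 0,"spin": -0.102,"fingers": -1},{"x": -0.58,"y": 0.674,"z": 0,"spin": -0.102,"fingers": -1},{"x": -0.58,"y": 0.674,"z": 0,"spin": -0.102,"fingers": -1},{"x": -0.58,"y": 0.674,"z": 0,"spin": -0.102,"fingers": -1},{"x": -0.58,"y": 0.674,"z": 0,"spin": -0.102,"fingers": -1},{"x": -0.58,"y": 0.674,"z": 0,"spin": -0.102,"fingers": -1},{"x": -0.58,"y": 0.674,"z": 0,"spin": -0.102,"fingers": -1},{"x": -0.58,"y": 0.674,"z": 0,"spin": -0.102,"fingers": -1},{"x": -0.58,"y": 0.674,"z": 0,"spin": -0.102,"fingers": -1},{"x": -0.58,"y": 0.674,"z": 0,"spin": -0.102,"fingers": -1},{"x": -0.58,"y": 0.674,"z": 0,"spin": -0.102,"fingers": -1}]}}

```text
t: 5.45
eef_pos: [0.6389, 0.2887, 0.2963]
ee_rot: [-0.407, 0.913, -0.0, -0.002]
ft_force: [0.6, 0.3, -3.0]
grip_width: 0.136
grasp_force: 49.6
```

```bash
python3 - <<'E'
from h import *
n=np.array([.667,.745]);s=np.array([.745,-.667])
seat=.532*n+.283*s
print(seat,togo([*(seat+.11*n),.30],s)); o=get_obs();print(o["eef_pos"],o["ee_rot"],o["ft_force"],o["q"])
im=read_camera("side");t=read_camera("top")
cv2.imwrite("pics/s3.png",im[:,:,::-1]);cv2.imwrite("pics/t3.png",t[:,:,::-1])
def c(im,x,y,w=140,h=105): return cv2.resize(im[y-h//2:y+h//2,x-w//2:x+w//2],(400,300),interpolation=cv2.INTER_CUBIC)
cv2.imwrite("pics/c3.png",np.hstack([c(im,309,150),c(t,250,170)])[:,:,::-1])
E
```

```text
[0.5657 0.2076] (array([-0.0015,  0.001 , -0.0074]), 'spin', np.float64(-0.0004), 'deg', np.float64(-0.07))
[0.6389 0.2887 0.2963] [-0.4075  0.9132 -0.0003 -0.0017] [ 0.5651  0.3198 -3.0188] [ 0.3761  0.4036  0.7909 -0.0008  1.9505 -2.0343]
```

View pics/c3.png

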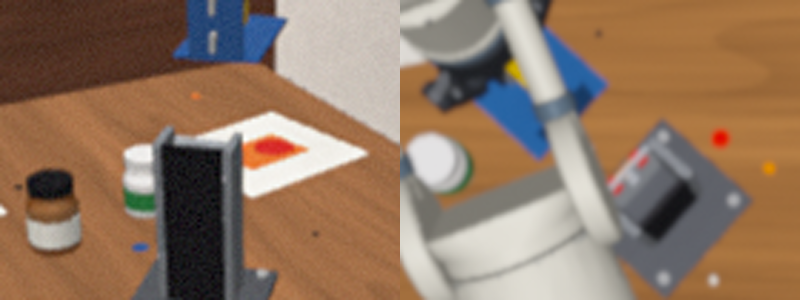

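Shelf held in front of the upright, its claws seen above the post in the side crop (212,30), with pot and jar clear to the left. I lower it to about 35 mm above the hard stop, where the claws can't enter, to find the strip by touch.

>>> {"op": "play_rows", "data": {"increments": [{"x": 0,"y": 0,"z": 0.06,"spin": 0,"fingers": -1},{"x": 0,"y": 0,"z": 0.12,"spin": 0,"fingers": -1},{"x": 0,"y": 0,"z": 0.18,"spin": 0,"fingers": -1},{"x": 0,"y": 0,"z": 0.23,"spin": 0,"fingers": -1},{"x": 0.02,"y": 0,"z": 0.23,"spin": 0,"fingers": -1},{"x": 0.04,"y": 0,"z": 0.23,"spin": 0,"fingers": -1},{"x": 0.055,"y": 0,"z": 0.23,"spin": 0,"fingers": -1},{"x": 0.06,"y": 0,"z": 0.23,"spin": 0,"fingers": -1},{"x": 0.06,"y": 0,"z": 0.23,"spin": 0,"fingers": -1},{"x": 0.06,"y": 0,"z": 0.23,"spin": 0,"fingers": -1},{"x": 0.06,"y": 0,"z": 0.23,"spin": 0,"fingers": -1}]}}

```text
t: 6.65
eef_pos: [0.6192, 0.2675, 0.1834]
ee_rot: [-0.408, 0.913, 0.0, 0.0]
ft_force: [0.3, -0.5, -2.9]
grip_width: 0.13
grasp_force: 49.7
```

>>> {"op": "play_rows", "data": {"increments": [{"x": 0.002,"y": 0,"z": 0,"spin": 0,"fingers": -1},{"x": 0.004,"y": 0,"z": 0,"spin": 0,"fingers": -1},{"x": 0.004,"y": 0,"z": 0,"spin": 0,"fingers": -1}]}}

```text
t: 6.95
eef_pos: [0.6177, 0.2658, 0.1832]
ee_rot: [-0.408, 0.913, -0.0, -0.0]
ft_force: [-0.2, -0.2, -3.7]
grip_width: 0.13
grasp_force: 49.7
```

>>> {"op": "play_rows", "data": {"increments": [{"x": 0.002,"y": 0,"z": 0,"spin": 0,"fingers": -1},{"x": 0.004,"y": 0,"z": 0,"spin": 0,"fingers": -1},{"x": 0.004,"y": 0,"z": 0,"spin": 0,"fingers": -1}]}}

```text
t: 7.25
eef_pos: [0.6163, 0.2642, 0.1833]
ee_rot: [-0.408, 0.913, -0.0, -0.0]
ft_force: [-0.3, -0.1, -3.5]
grip_width: 0.134
grasp_force: 49.7
```

>>> {"op": "play_rows", "data": {"increments": [{"x": 0.002,"y": 0,"z": 0,"spin": 0,"fingers": -1},{"x": 0.004,"y": 0,"z": 0,"spin": 0,"fingers": -1},{"x": 0.004,"y": 0,"z": 0,"spin": 0,"fingers": -1}]}}

```text
t: 7.55
eef_pos: [0.615, 0.2627, 0.1833]
ee_rot: [-0.408, 0.913, -0.0, 0.0]
ft_force: [0.5, -0.6, -3.4]
grip_width: 0.137
grasp_force: 49.7
```

>>> {"op": "play_rows", "data": {"increments": [{"x": 0.002,"y": 0,"z": 0,"spin": 0,"fingers": -1},{"x": 0.004,"y": 0,"z": 0,"spin": 0,"fingers": -1},{"x": 0.004,"y": 0,"z": 0,"spin": 0,"fingers": -1}]}}

```text
t: 7.85
eef_pos: [0.6142, 0.262, 0.1838]
ee_rot: [-0.408, 0.913, 0.0, 0.001]
ft_force: [3.9, 3.4, -3.6]
grip_width: 0.13
grasp_force: 49.6
```

>>> {"op": "play_rows", "data": {"increments": [{"x": 0.002,"y": 0,"z": 0,"spin": 0,"fingers": -1},{"x": 0.004,"y": 0,"z": 0,"spin": 0,"fingers": -1},{"x": 0.004,"y": 0,"z": 0,"spin": 0,"fingers": -1}]}}

```text
t: 8.15
eef_pos: [0.6136, 0.2616, 0.1844]
ee_rot: [-0.408, 0.913, 0.001, 0.003]
ft_force: [6.8, 7.6, -3.8]
grip_width: 0.131
grasp_force: 49.7
```

Contact 12 mm off at TCP n≈0.605. Back off 1.5 mm and lower onto the pad to find its height.

>>> {"op": "play_rows", "data": {"increments": [{"x": -0.008,"y": 0,"z": 0,"spin": 0,"fingers": -1},{"x": -0.008,"y": 0,"z": 0.01,"spin": 0,"fingers": -1},{"x": -0.008,"y": 0,"z": 0.02,"spin": 0,"fingers": -1},{"x": -0.008,"y": 0,"z": 0.026,"spin": 0,"fingers": -1},{"x": -0.008,"y": 0,"z": 0.026,"spin": 0,"fingers": -1}]}}

```text
t: 8.65
eef_pos: [0.6146, 0.2625, 0.1689]
ee_rot: [-0.408, 0.913, 0.0, -0.001]
ft_force: [0.2, 0.2, -3.7]
grip_width: 0.132
grasp_force: 49.7
```

>>> {"op": "play_rows", "data": {"increments": [{"x": 0,"y": 0,"z": 0.002,"spin": 0,"fingers": -1},{"x": 0,"y": 0,"z": 0.004,"spin": 0,"fingers": -1},{"x": 0,"y": 0,"z": 0.006,"spin": 0,"fingers": -1},{"x": 0,"y": 0,"z": 0.006,"spin": 0,"fingers": -1}]}}

```text
t: 9.05
eef_pos: [0.615, 0.2628, 0.1672]
ee_rot: [-0.408, 0.913, -0.0, -0.0]
ft_force: [-0.2, -0.7, -3.0]
grip_width: 0.136
grasp_force: 49.7
```

>>> {"op": "play_rows", "data": {"increments": [{"x": 0,"y": 0,"z": 0.002,"spin": 0,"fingers": -1},{"x": 0,"y": 0,"z": 0.004,"spin": 0,"fingers": -1},{"x": 0,"y": 0,"z": 0.004,"spin": 0,"fingers": -1}]}}

```text
t: 9.35
eef_pos: [0.615, 0.2628, 0.1651]
ee_rot: [-0.408, 0.913, 0.0, -0.0]
ft_force: [0.8, 0.6, -3.8]
grip_width: 0.133
grasp_force: 49.7
```

>>> {"op": "play_rows", "data": {"increments": [{"x": 0,"y": 0,"z": 0.002,"spin": 0,"fingers": -1},{"x": 0,"y": 0,"z": 0.004,"spin": 0,"fingers": -1},{"x": 0,"y": 0,"z": 0.004,"spin": 0,"fingers": -1}]}}

```text
t: 9.65
eef_pos: [0.615, 0.2628, 0.163]
ee_rot: [-0.408, 0.913, 0.0, -0.0]
ft_force: [-0.0, -0.6, -4.4]
grip_width: 0.134
grasp_force: 49.7
```

>>> {"op": "play_rows", "data": {"increments": [{"x": 0,"y": 0,"z": 0.002,"spin": 0,"fingers": -1},{"x": 0,"y": 0,"z": 0.004,"spin": 0,"fingers": -1},{"x": 0,"y": 0,"z": 0.004,"spin": 0,"fingers": -1}]}}

```text
t: 9.95
eef_pos: [0.615, 0.2628, 0.161]
ee_rot: [-0.408, 0.913, -0.0, -0.0]
ft_force: [-0.1, -0.1, -3.7]
grip_width: 0.134
grasp_force: 49.7
```

>>> {"op": "play_rows", "data": {"increments": [{"x": 0,"y": 0,"z": 0.002,"spin": 0,"fingers": -1},{"x": 0,"y": 0,"z": 0.004,"spin": 0,"fingers": -1},{"x": 0,"y": 0,"z": 0.004,"spin": 0,"fingers": -1}]}}

```text
t: 10.25
eef_pos: [0.615, 0.2628, 0.159]
ee_rot: [-0.408, 0.913, 0.0, -0.0]
ft_force: [-0.7, -0.1, -3.6]
grip_width: 0.136
grasp_force: 49.7
```

>>> {"op": "play_rows", "data": {"increments": [{"x": 0,"y": 0,"z": 0.002,"spin": 0,"fingers": -1},{"x": 0,"y": 0,"z": 0.004,"spin": 0,"fingers": -1},{"x": 0,"y": 0,"z": 0.004,"spin": 0,"fingers": -1}]}}

```text
t: 10.55
eef_pos: [0.615, 0.2628, 0.157]
ee_rot: [-0.408, 0.913, -0.0, -0.0]
ft_force: [-0.3, 0.2, -3.1]
grip_width: 0.134
grasp_force: 49.7
```

>>> {"op": "play_rows", "data": {"increments": [{"x": 0,"y": 0,"z": 0.002,"spin": 0,"fingers": -1},{"x": 0,"y": 0,"z": 0.004,"spin": 0,"fingers": -1},{"x": 0,"y": 0,"z": 0.004,"spin": 0,"fingers": -1}]}}

```text
t: 10.85
eef_pos: [0.615, 0.2628, 0.155]
ee_rot: [-0.408, 0.913, 0.0, -0.0]
ft_force: [0.3, 0.2, -3.5]
grip_width: 0.133
grasp_force: 49.7
```

>>> {"op": "play_rows", "data": {"increments": [{"x": 0,"y": 0,"z": 0.002,"spin": 0,"fingers": -1},{"x": 0,"y": 0,"z": 0.004,"spin": 0,"fingers": -1},{"x": 0,"y": 0,"z": 0.004,"spin": 0,"fingers": -1}]}}

```text
t: 11.15
eef_pos: [0.615, 0.2628, 0.153]
ee_rot: [-0.408, 0.913, 0.0, -0.0]
ft_force: [0.7, 1.1, -3.0]
grip_width: 0.136
grasp_force: 49.7
```

>>> {"op": "play_rows", "data": {"increments": [{"x": 0,"y": 0,"z": 0.002,"spin": 0,"fingers": -1},{"x": 0,"y": 0,"z": 0.004,"spin": 0,"fingers": -1},{"x": 0,"y": 0,"z": 0.004,"spin": 0,"fingers": -1}]}}

```text
t: 11.45
eef_pos: [0.615, 0.2628, 0.151]
ee_rot: [-0.408, 0.913, 0.0, -0.0]
ft_force: [-0.9, 0.3, -3.3]
grip_width: 0.133
grasp_force: 49.7
```

>>> {"op": "play_rows", "data": {"increments": [{"x": 0,"y": 0,"z": 0.002,"spin": 0,"fingers": -1},{"x": 0,"y": 0,"z": 0.004,"spin": 0,"fingers": -1},{"x": 0,"y": 0,"z": 0.004,"spin": 0,"fingers": -1}]}}

```text
t: 11.75
eef_pos: [0.615, 0.2628, 0.149]
ee_rot: [-0.408, 0.913, 0.0, -0.0]
ft_force: [-0.1, -0.0, -2.9]
grip_width: 0.131
grasp_force: 49.7
```

>>> {"op": "play_rows", "data": {"increments": [{"x": 0,"y": 0,"z": 0.002,"spin": 0,"fingers": -1},{"x": 0,"y": 0,"z": 0.004,"spin": 0,"fingers": -1},{"x": 0,"y": 0,"z": 0.004,"spin": 0,"fingers": -1}]}}

```text
t: 12.05
eef_pos: [0.615, 0.2628, 0.147]
ee_rot: [-0.408, 0.913, -0.0, -0.0]
ft_force: [0.7, -0.2, -3.8]
grip_width: 0.133
grasp_force: 49.7
```

>>> {"op": "play_rows", "data": {"increments": [{"x": 0,"y": 0,"z": 0.002,"spin": 0,"fingers": -1},{"x": 0,"y": 0,"z": 0.004,"spin": 0,"fingers": -1},{"x": 0,"y": 0,"z": 0.004,"spin": 0,"fingers": -1}]}}

```text
t: 12.35
eef_pos: [0.6153, 0.263, 0.1466]
ee_rot: [-0.408, 0.913, -0.0, 0.001]
ft_force: [-1.6, -0.5, 2.9]
grip_width: 0.134
grasp_force: 50.6
```

Pad met at TCP z≈0.1468 (strip about 8 mm low). Raise to 13 mm above the stop (TCP 0.151) and feed the claws in.

>>> {"op": "play_rows", "data": {"increments": [{"x": 0,"y": 0,"z": -0.012,"spin": 0,"fingers": -1},{"x": 0,"y": 0,"z": -0.012,"spin": 0,"fingers": -1},{"x": 0.003,"y": 0,"z": -0.012,"spin": 0,"fingers": -1},{"x": 0.006,"y": 0,"z": -0.012,"spin": 0,"fingers": -1},{"x": 0.006,"y": 0,"z": -0.012,"spin": 0,"fingers": -1}]}}

```text
t: 12.85
eef_pos: [0.6128, 0.2603, 0.1507]
ee_rot: [-0.408, 0.913, 0.0, -0.0]
ft_force: [-0.5, 0.2, -3.6]
grip_width: 0.132
grasp_force: 49.7
```

>>> {"op": "play_rows", "data": {"increments": [{"x": 0.002,"y": 0,"z": 0,"spin": 0,"fingers": -1},{"x": 0.004,"y": 0,"z": 0,"spin": 0,"fingers": -1},{"x": 0.004,"y": 0,"z": 0,"spin": 0,"fingers": -1}]}}

```text
t: 13.15
eef_pos: [0.6117, 0.259, 0.1513]
ee_rot: [-0.408, 0.913, -0.0, -0.0]
ft_force: [0.3, 0.1, -3.0]
grip_width: 0.134
grasp_force: 49.7
```

Claws are 4 mm past the strip face without force, so they are in the slots.

>>> {"op": "play_rows", "data": {"increments": [{"x": 0.002,"y": 0,"z": 0,"spin": 0,"fingers": -1},{"x": 0.004,"y": 0,"z": 0,"spin": 0,"fingers": -1},{"x": 0.004,"y": 0,"z": 0,"spin": 0,"fingers": -1}]}}

```text
t: 13.45
eef_pos: [0.6106, 0.2579, 0.1515]
ee_rot: [-0.408, 0.913, 0.0, 0.001]
ft_force: [0.6, 1.6, -3.5]
grip_width: 0.131
grasp_force: 49.6
```

>>> {"op": "play_rows", "data": {"increments": [{"x": 0.002,"y": 0,"z": 0,"spin": 0,"fingers": -1},{"x": 0.004,"y": 0,"z": 0,"spin": 0,"fingers": -1},{"x": 0.004,"y": 0,"z": 0,"spin": 0,"fingers": -1}]}}

```text
t: 13.75
eef_pos: [0.6091, 0.2563, 0.1514]
ee_rot: [-0.408, 0.913, 0.0, 0.0]
ft_force: [2.7, 1.2, -2.7]
grip_width: 0.13
grasp_force: 49.6
```

>>> {"op": "play_rows", "data": {"increments": [{"x": 0.002,"y": 0,"z": 0,"spin": 0,"fingers": -1},{"x": 0.004,"y": 0,"z": 0,"spin": 0,"fingers": -1},{"x": 0.004,"y": 0,"z": 0,"spin": 0,"fingers": -1}]}}

```text
t: 14.05
eef_pos: [0.6077, 0.2547, 0.1514]
ee_rot: [-0.408, 0.913, 0.0, 0.0]
ft_force: [2.0, 2.3, -3.5]
grip_width: 0.134
grasp_force: 49.6
```

>>> {"op": "play_rows", "data": {"increments": [{"x": 0.002,"y": 0,"z": 0,"spin": 0,"fingers": -1},{"x": 0.004,"y": 0,"z": 0,"spin": 0,"fingers": -1},{"x": 0.004,"y": 0,"z": 0,"spin": 0,"fingers": -1}]}}

```text
t: 14.35
eef_pos: [0.6066, 0.2534, 0.1515]
ee_rot: [-0.408, 0.913, 0.0, 0.001]
ft_force: [3.9, 4.9, -3.4]
grip_width: 0.129
grasp_force: 49.6
```

>>> {"op": "play_rows", "data": {"increments": [{"x": 0.001,"y": 0,"z": 0,"spin": 0,"fingers": -1},{"x": 0.003,"y": 0,"z": 0,"spin": 0,"fingers": -1},{"x": 0.003,"y": 0,"z": 0,"spin": 0,"fingers": -1}]}}

```text
t: 14.65
eef_pos: [0.6065, 0.2535, 0.1517]
ee_rot: [-0.408, 0.913, 0.001, 0.002]
ft_force: [8.2, 8.2, -4.7]
grip_width: 0.132
grasp_force: 49.4
```

Flush (force 11 N). Now ease back a hair and lower onto the pad.

>>> {"op": "play_rows", "data": {"increments": [{"x": -0.002,"y": 0,"z": 0.004,"spin": 0,"fingers": -1},{"x": -0.002,"y": 0,"z": 0.008,"spin": 0,"fingers": -1},{"x": -0.002,"y": 0,"z": 0.01,"spin": 0,"fingers": -1},{"x": -0.002,"y": 0,"z": 0.01,"spin": 0,"fingers": -1}]}}

```text
t: 15.05
eef_pos: [0.6066, 0.2534, 0.147]
ee_rot: [-0.408, 0.913, 0.0, 0.001]
ft_force: [4.5, 5.6, -2.1]
grip_width: 0.131
grasp_force: 49.9
```

>>> {"op": "play_rows", "data": {"increments": [{"x": 0,"y": 0,"z": 0.003,"spin": 0,"fingers": -1},{"x": 0,"y": 0,"z": 0.006,"spin": 0,"fingers": -1},{"x": 0,"y": 0,"z": 0.006,"spin": 0,"fingers": -1}]}}

```text
t: 15.35
eef_pos: [0.6067, 0.2534, 0.1457]
ee_rot: [-0.408, 0.913, 0.0, 0.002]
ft_force: [1.5, 4.2, 4.0]
grip_width: 0.129
grasp_force: 50.8
```

>>> {"op": "play_rows", "data": {"increments": [{"x": 0,"y": 0,"z": 0.002,"spin": 0,"fingers": -1},{"x": 0,"y": 0,"z": 0.004,"spin": 0,"fingers": -1},{"x": 0,"y": 0,"z": 0.004,"spin": 0,"fingers": -1}]}}

```text
t: 15.65
eef_pos: [0.6067, 0.2534, 0.1441]
ee_rot: [-0.408, 0.913, 0.0, 0.002]
ft_force: [1.9, 4.2, 4.6]
grip_width: 0.136
grasp_force: 50.9
```

>>> {"op": "play_rows", "data": {"increments": [{"x": 0,"y": 0,"z": 0.002,"spin": 0,"fingers": -1},{"x": 0,"y": 0,"z": 0.004,"spin": 0,"fingers": -1},{"x": 0,"y": 0,"z": 0.004,"spin": 0,"fingers": -1}]}}

```text
t: 15.95
eef_pos: [0.6068, 0.2534, 0.1425]
ee_rot: [-0.408, 0.913, 0.0, 0.002]
ft_force: [2.2, 4.1, 5.2]
grip_width: 0.136
grasp_force: 51.1
```

>>> {"op": "play_rows", "data": {"increments": [{"x": 0,"y": 0,"z": 0.002,"spin": 0,"fingers": -1},{"x": 0,"y": 0,"z": 0.004,"spin": 0,"fingers": -1},{"x": 0,"y": 0,"z": 0.004,"spin": 0,"fingers": -1}]}}

```text
t: 16.25
eef_pos: [0.6069, 0.2535, 0.1409]
ee_rot: [-0.408, 0.913, 0.0, 0.003]
ft_force: [3.0, 5.0, 7.2]
grip_width: 0.128
grasp_force: 51.3
```

>>> {"op": "play_rows", "data": {"increments": [{"x": 0,"y": 0,"z": 0.001,"spin": 0,"fingers": -1},{"x": 0,"y": 0,"z": 0.002,"spin": 0,"fingers": -1},{"x": 0,"y": 0,"z": 0.002,"spin": 0,"fingers": -1}]}}

```text
t: 16.55
eef_pos: [0.6069, 0.2535, 0.1402]
ee_rot: [-0.408, 0.913, 0.0, 0.003]
ft_force: [1.9, 4.9, 8.2]
grip_width: 0.135
grasp_force: 51.4
```

>>> {"op": "play_rows", "data": {"increments": [{"x": 0,"y": 0,"z": 0.001,"spin": 0,"fingers": -1},{"x": 0,"y": 0,"z": 0.002,"spin": 0,"fingers": -1},{"x": 0,"y": 0,"z": 0.002,"spin": 0,"fingers": -1}]}}

```text
t: 16.85
eef_pos: [0.6069, 0.2533, 0.1392]
ee_rot: [-0.408, 0.913, -0.0, 0.003]
ft_force: [1.1, 3.8, 8.3]
grip_width: 0.132
grasp_force: 51.4
```

>>> {"op": "play_rows", "data": {"increments": [{"x": 0,"y": 0,"z": 0.001,"spin": 0,"fingers": -1},{"x": 0,"y": 0,"z": 0.002,"spin": 0,"fingers": -1},{"x": 0,"y": 0,"z": 0.002,"spin": 0,"fingers": -1}]}}

```text
t: 17.15
eef_pos: [0.6069, 0.2534, 0.1385]
ee_rot: [-0.408, 0.913, -0.0, 0.003]
ft_force: [0.3, 3.6, 8.8]
grip_width: 0.133
grasp_force: 51.5
```

>>> {"op": "play_rows", "data": {"increments": [{"x": 0,"y": 0,"z": 0.001,"spin": 0,"fingers": -1},{"x": 0,"y": 0,"z": 0.002,"spin": 0,"fingers": -1},{"x": 0,"y": 0,"z": 0.002,"spin": 0,"fingers": -1}]}}

```text
t: 17.45
eef_pos: [0.6069, 0.2533, 0.1377]
ee_rot: [-0.408, 0.913, -0.0, 0.003]
ft_force: [0.8, 4.2, 9.8]
grip_width: 0.129
grasp_force: 51.6
```

>>> {"op": "play_rows", "data": {"increments": [{"x": 0,"y": 0,"z": 0.001,"spin": 0,"fingers": -1},{"x": 0,"y": 0,"z": 0.002,"spin": 0,"fingers": -1},{"x": 0,"y": 0,"z": 0.002,"spin": 0,"fingers": -1}]}}

```text
t: 17.75
eef_pos: [0.607, 0.2534, 0.1376]
ee_rot: [-0.408, 0.913, -0.0, 0.003]
ft_force: [-0.8, 4.0, 12.6]
grip_width: 0.136
grasp_force: 52.0
```

Hard stop at 0.1376 (force jump). Ease off upward to test whether the latch holds.

>>> {"op": "play_rows", "data": {"increments": [{"x": 0,"y": 0,"z": -0.002,"spin": 0,"fingers": -1},{"x": 0,"y": 0,"z": -0.004,"spin": 0,"fingers": -1},{"x": 0,"y": 0,"z": -0.006,"spin": 0,"fingers": -1},{"x": 0,"y": 0,"z": -0.006,"spin": 0,"fingers": -1}]}}

```text
t: 18.15
eef_pos: [0.6069, 0.2533, 0.1392]
ee_rot: [-0.408, 0.913, -0.0, 0.003]
ft_force: [1.1, 2.9, 7.6]
grip_width: 0.131
grasp_force: 51.4
```

>>> {"op": "play_rows", "data": {"increments": [{"x": 0,"y": 0,"z": -0.002,"spin": 0,"fingers": -1},{"x": 0,"y": 0,"z": -0.003,"spin": 0,"fingers": -1},{"x": 0,"y": 0,"z": -0.003,"spin": 0,"fingers": -1}]}}

```text
t: 18.45
eef_pos: [0.6068, 0.2533, 0.1393]
ee_rot: [-0.408, 0.913, 0.0, 0.002]
ft_force: [1.8, 4.4, 6.8]
grip_width: 0.134
grasp_force: 51.2
```

>>> {"op": "play_rows", "data": {"increments": [{"x": 0,"y": 0,"z": -0.002,"spin": 0,"fingers": -1},{"x": 0,"y": 0,"z": -0.004,"spin": 0,"fingers": -1},{"x": 0,"y": 0,"z": -0.004,"spin": 0,"fingers": -1}]}}

```text
t: 18.75
eef_pos: [0.6067, 0.2533, 0.1394]
ee_rot: [-0.408, 0.913, 0.0, 0.001]
ft_force: [4.4, 4.6, 0.0]
grip_width: 0.126
grasp_force: 50.3
```

The latch holds: no rise at 0.1394 while the vertical load fell to 0. Relax the sideways push, then release gently.

>>> {"op": "play_rows", "data": {"increments": [{"x": -0.0015,"y": 0,"z": 0,"spin": 0,"fingers": -1},{"x": -0.0025,"y": 0,"z": 0,"spin": 0,"fingers": -1},{"x": -0.0025,"y": 0,"z": 0,"spin": 0,"fingers": -1},{"x": -0.0025,"y": 0,"z": 0,"spin": 0,"fingers": -1}], "squeeze": 20}}

```text
t: 19.15
eef_pos: [0.6069, 0.2534, 0.1392]
ee_rot: [-0.408, 0.913, -0.0, 0.0]
ft_force: [0.8, 0.4, 4.4]
grip_width: 0.136
grasp_force: 50.7
```

>>> {"op": "play_rows", "data": {"increments": [{"x": 0,"y": 0,"z": 0,"spin": 0,"fingers": -0.4},{"x": 0,"y": 0,"z": 0,"spin": 0,"fingers": -0.2},{"x": 0,"y": 0,"z": 0,"spin": 0,"fingers": 0},{"x": 0,"y": 0,"z": 0,"spin": 0,"fingers": 0.2},{"x": 0,"y": 0,"z": 0,"spin": 0,"fingers": 0.2},{"x": 0,"y": 0,"z": 0,"spin": 0,"fingers": 0.2}]}}

```text
t: 19.75
eef_pos: [0.6068, 0.2537, 0.1386]
ee_rot: [-0.408, 0.913, -0.0, -0.0]
ft_force: [-0.1, 0.1, 0.2]
grip_width: 0.597
grasp_force: 0.0
```

>>> {"op": "play_rows", "data": {"increments": [{"x": 0,"y": 0,"z": -0.05,"spin": 0,"fingers": 0.2},{"x": 0,"y": 0,"z": -0.12,"spin": 0,"fingers": 0.2},{"x": 0,"y": 0,"z": -0.2,"spin": 0,"fingers": 0.2},{"x": 0,"y": 0,"z": -0.28,"spin": 0,"fingers": 0.2},{"x": -0.1,"y": 0,"z": -0.32,"spin": 0,"fingers": 0.2},{"x": -0.1,"y": 0.1,"z": -0.32,"spin": 0,"fingers": 0.2},{"x": -0.1,"y": 0.2,"z": -0.32,"spin": 0,"fingers": 0.2},{"x": -0.1,"y": 0.3,"z": -0.32,"spin": 0,"fingers": 0.2},{"x": -0.1,"y": 0.4,"z": -0.32,"spin": 0,"fingers": 0.2},{"x": -0.1,"y": 0.4,"z": -0.32,"spin": 0,"fingers": 0.2}]}}

```text
t: 20.75
eef_pos: [0.4867, 0.4288, 0.2995]
ee_rot: [-0.411, 0.912, 0.001, -0.0]
ft_force: [0.4, -0.3, 0.4]
grip_width: 0.6
grasp_force: 0.0
```

```bash
python3 - <<'E'
from h import *
im=read_camera("side");t=read_camera("top");o=get_obs();print(o["t"],o["eef_pos"],o["ft_force"],np.abs(o["dq"]).max())
def c(im,x,y,w=100,h=75): return cv2.resize(im[y-h//2:y+h//2,x-w//2:x+w//2],(400,300),interpolation=cv2.INTER_CUBIC)
cv2.imwrite("pics/c4.png",np.hstack([c(im,305,170,128,96),c(t,250,170)])[:,:,::-1])
E
```

```text
20.85 [0.4904 0.4253 0.2991] [ 0.4077 -1.0865  0.1883] 0.04795750121195217
```

View pics/c4.png

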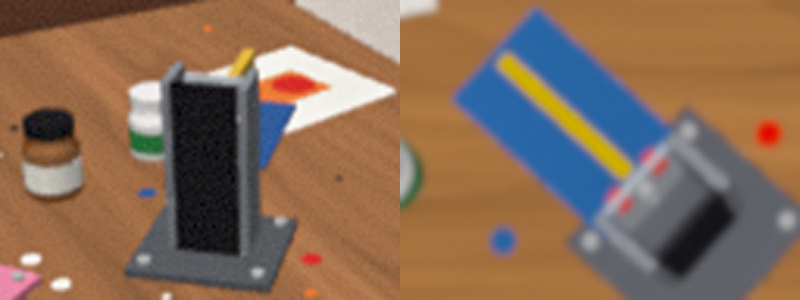

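The shelf hangs flush on the upright, with both red noses out over its back plate (top crop (653,158) and (615,198)). Pot and jar are where they were. Handing in.

```bash
python3 - <<'E'
from bench import *
print(close_job())
E
```

```text
the job is handed in; nothing more can be done
None
```

The blue shelf hangs locked on the grey upright, with both claws in the slots and the red latch out over its back plate. The robot let go and moved clear, nothing else was moved, and the job was handed in at about 21 s.

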